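# Uncap the mould-release spray

## Task

Make the tall spray can ready for use: lift its loose cap off and set it down, open end down, flat on the floor of the empty one of the two small plywood cap trays, lowering it into the tray rather than dropping it. Leave the can standing where it is, and leave the short can with its cap and the cap already in the other tray as they are.

Things in the scene. Friction and masses are not known exactly. Their poses are not given: they have to be found in the camera images.
- cap_tall: The cap to be moved: plain grey plastic overcap, an upside-down cup: 52 mm diameter, 62 mm tall, closed flat top, open below, wall 3.5 mm, about 35 g. Origin at the centre of its open lower rim, z up to the closed top. At the start it stands on the tall can, held sideways with about 3 mm play and not fastened; it lifts straight off and is clear of the spray button after 32 mm.
- can_tall: The tall can: bare aluminium spray can, 58 mm diameter, 140 mm tall to the flat shoulder seam on which its loose cap stands; above that rise a dome and spray button, 32 mm more, inside the cap (total with cap 202 mm). About 0.3 kg, loose on the table. Origin at the centre of its underside, z up. 
- can_short: The short can, to be left alone: bare aluminium spray can, 58 mm diameter, 90 mm tall to the flat shoulder seam on which its loose cap stands; above that rise a dome and spray button, 32 mm more, inside the cap (total with cap 152 mm). About 0.3 kg, loose on the table. Origin at the centre of its underside, z up. The two cans may stand either way round, centres at least 110 mm apart.
- cap_short: The short can's cap, to be left on it: plain grey plastic overcap, an upside-down cup: 52 mm diameter, 62 mm tall, closed flat top, open below, wall 3.5 mm, about 35 g. Origin at the centre of its open lower rim, z up to the closed top. 
- holder_empty_floor (a point): Centre of the floor of the empty cap tray: small plywood tray, 88 x 88 mm, 20 mm high over all, fixed to the table: floor at 8 mm, with a square recess 68 x 68 mm, 12 mm deep, bounded by a 10 mm wide rim. The point lies on top of the tray's floor, 8 mm above the table; its z is up, x and y along the tray's sides.
- holder_full: The other, occupied cap tray, just like the empty one: small plywood tray, 88 x 88 mm, 20 mm high over all, fixed to the table: floor at 8 mm, with a square recess 68 x 68 mm, 12 mm deep, bounded by a 10 mm wide rim. Origin at the centre of its underside. The two trays may stand either way round.
- cap_spare: The cap that already stands in the occupied tray, to be left there: plain grey plastic overcap, an upside-down cup: 52 mm diameter, 62 mm tall, closed flat top, open below, wall 3.5 mm, about 35 g. Origin at the centre of its open lower rim, z up to the closed top. 

How it is judged:
On the way:
1. the cap is lifted clear of the tall can (its rim at least 40 mm above the can's shoulder) while the can stands on the table (z of cap_tall in the frame of can_tall above 0.18 m and angle between can_tall's own z axis and vertical below 0.1 rad and height (world z) of can_tall below 0.01 m), for 0.1 s.
At the end, for the whole second after the job is handed in: The tall can's cap rests, released and still, open end down on the floor of the empty tray (within 14 mm of its centre, rim within 5 mm of the floor, upright within 0.1 rad); the tall can still stands upright within 40 mm of where it was (horizontal distance between cap_tall and holder_empty_floor below 0.014 m and z of cap_tall in the frame of holder_empty_floor between -0.003 and 0.005 m and angle between each of cap_tall, can_tall's own z axis and vertical below 0.1 rad and linear speed of each of cap_tall, can_tall below 0.02 m/s and distance of can_tall from where it was at the start of the episode below 0.04 m); the robot touches nothing.
It fails at once if the tall can is tipped by more than 0.35 rad (angle between can_tall's own z axis and vertical above 0.35 rad).
It fails at once if the cap is dropped (falls free at more than 0.7 m/s, about 25 mm) (contact force between cap_tall and anything else below 0.02 N and linear speed of cap_tall above 0.7 m/s).
It fails at once if the short can, its cap or the cap in the other tray is moved by more than 30 mm or tipped by more than 0.35 rad (distance of any of can_short, cap_short, cap_spare from where it was at the start of the episode above 0.03 m or angle between any of can_short, cap_short, cap_spare's own z axis and vertical above 0.35 rad).
It also fails if it takes over 38 s, if anything falls off the work surface, if the arm or the gripper's body presses on something with over 40 N, if the wrist force passes 120 N, or if a joint passes its speed limit or range.

## Robot

A 6-joint arm with a two-finger parallel gripper is mounted at the origin on a cart in front of the work surface, level with it; the furniture and walls round the work are solid. World frame = base frame: x ahead of the robot, y to its left, z up, the work surface at z = 0. Lengths are in m, angles in rad, forces in N, time in s.
With the tool pointing down it reaches from about 0.35 to 0.725 m from the base axis. Payload 4.3 kg.
Tool frame: the origin (TCP) lies at the centre of the arm's flange, where the gripper is bolted on; the fingertips stand 173 mm ahead of it and the grasp point (between the pads) lies 155 mm ahead of it; z points along the fingers, y is the line along which they close (so a half turn about z gives the same grasp; the last joint's range is limited). The gripper opens to 85 mm and grips with 20 to 120 N. Pads are 22 mm wide; open, the fingers measure 114 mm over their backs; the gripper's body (76 mm by 85 mm) begins 54 mm behind the grasp point. The pads swing forward as they close: fully open they stand 13 mm farther back than shut.
Start: joints at [-1.323, 0.377, 0.081, 1.274, 0, 1.46], TCP at [0.201, -0.539, 0.405] pointing down, gripper open.
Joint ranges: [-2.72, 2.72], [-0.84, 1.66], [-1.02, 1.22], [-1.77, 2.12], [-1.37, 1.28], [-3.14, 3.14]. Speed limits (rad/s): [2.57, 2.57, 3.14, 3.14, 3.14, 3.14].

## Interface

Orientations are given as a unit quaternion [w, x, y, z].
In Python, from plant import env, optics, sign_off gives the robot as it stands (env), with the cameras (optics) and the job as plain functions.
- The arm moves only by the tool move_tool, called by a JSON object that holds its "api" and its "payload", one argument or row to a line. Schema: {"type":"object","properties":{"steps":{"type":"array","items":{"type":"array","items":{"type":"number"},"minItems":5,"maxItems":5},"minItems":1,"maxItems":8},"clamp_n":{"type":"number"},"only":{"type":"string"},"quiet":{"type":"boolean"},"lines":{"type":"string"}},"required":["steps"],"additionalProperties":false}. steps is a list of rows, 1 to 8 of them, each of 5 numbers: dx, dy, dz in shares of the most that a row can go, 1 being 50 mm, then a turn about the tool's z in normalised numbers (1 is pi rad), then the finger opening in m; each row shifts and turns the commanded pose from where the row before left it, along the tool's axes as they then stand; what a row does not reach is not made up. A row lasts 1/10 s, in which the tool goes at most 0.05 m and 0.15 rad, less where a joint would pass 70% of its speed; a pose out of reach is approached as far as the arm can. The fingers move at their own pace and stop on an object; clamp_n is the grip in N (left out, the last holds). Time passes only in rows, so rows that do not move let the fingers close. The tool returns the time, the measured TCP pose, the force, the opening and the grip force at its end. only (a regular expression) keeps the lines of the reply that match it, lines (a string "A,B") keeps lines A to B, and quiet returns only ok. Shift and turn numbers lie between -1 and 1, and a call with a number outside is refused. Input that does not fit is refused with a message, and nothing moves.
- env.sense(): the state, without advancing time (a new reading comes with each control period).
- optics.grab_frame(name): name is "side" or "top" or "wrist"; returns (picture, depth): 480x640x3 uint8, red, green, blue; 480x640 float32, m along the optical axis (not along the pixel's ray), 0 where there is no reading.
- optics.calibration(name): a dict with "mtx" (3x3 intrinsics, pixels), "view" (4x4, takes a point from world to camera coordinates). Camera axes: x right, y down, z forward; pixel columns grow to the right and rows downward; lengths in m; the calibration is good to about 2 mm. A picture is of the moment at which its call begins: read the wrist's pose just before it. calibration takes no time and is no camera call; for the wrist camera it gives the pose at the moment of the call.
- sign_off(): hands the job in; it is judged then, once.
The state is a dict: "t": time; "joint_positions": joint angles; "qvel": joint speeds; "joint_torque": joint torques, N m; "tcp_pos": TCP position; "ee_rot": TCP orientation; "wrist_force": force on the tool from outside, world axes, zero at the start; "wrist_torque": the same for the moment, N m; "grip_width": finger opening in m; "finger_force": force on a finger pad.
Only numpy, scipy, OpenCV 4.12 (cv2) and the standard library are available. Lean on these libraries where they do the work, as an engineer would, in place of code of your own. Each camera call takes 0.05 s, during which the arm holds its last target. There are 200 camera calls.

## Working session

There is one attempt and no reset: what is moved stays moved. The work goes in short steps, Python scripts to look and compute and a tool call to move; the robot and the scene stay as the last step left them, time stands still between calls to the robot, and variables do not carry over. Pictures are saved under pics/ and viewed, at most 10 in all, crops included, and the job is handed in when it is done.

```bash
ls; mkdir -p pics; python3 - <<'E'
from plant import env, optics, sign_off
import cv2,numpy as np
s=env.sense();print(s['t'],s['tcp_pos'],s['ee_rot'],s['grip_width'])
for n in ['top','side']:
    p,d=optics.grab_frame(n);cv2.imwrite(f'pics/{n}0.png',p[:,:,::-1]);np.savez(f'pics/{n}0.npz',p=p,d=d)
    c=optics.calibration(n);print(n,np.round(c['mtx'],1).tolist(),np.round(c['view'],3).tolist())
E
```

```text
pics
plant.py
0.0 [ 0.2012986  -0.53829304  0.40375554] [-1.01950757e-03  9.84040124e-01  1.77943790e-01 -5.82644728e-05] 0.08512140488882175
top [[500.5, 0.0, 324.1], [0.0, 500.5, 249.3], [0.0, 0.0, 1.0]] [[-0.026, -1.0, 0.001, -0.037], [-0.997, 0.026, -0.078, 0.524], [0.078, -0.003, -0.997, 1.065], [0.0, 0.0, 0.0, 1.0]]
side [[533.2, 0.0, 317.8], [0.0, 533.2, 235.4], [0.0, 0.0, 1.0]] [[-0.881, -0.472, -0.017, 0.445], [-0.222, 0.445, -0.868, 0.212], [0.417, -0.761, -0.497, 0.984], [0.0, 0.0, 0.0, 1.0]]
```

View pics/top0.png

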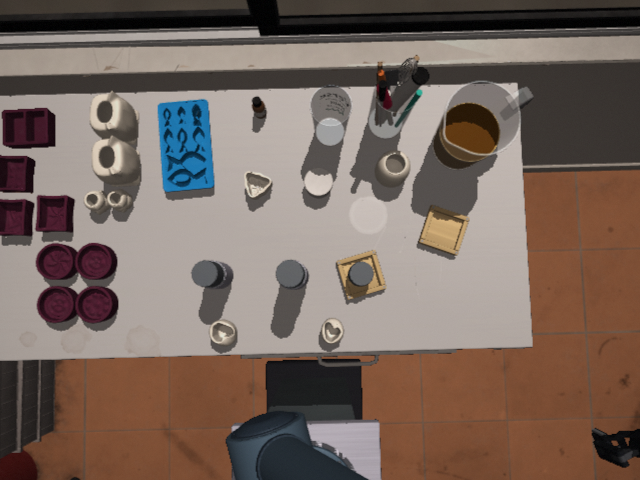

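View pics/side0.png

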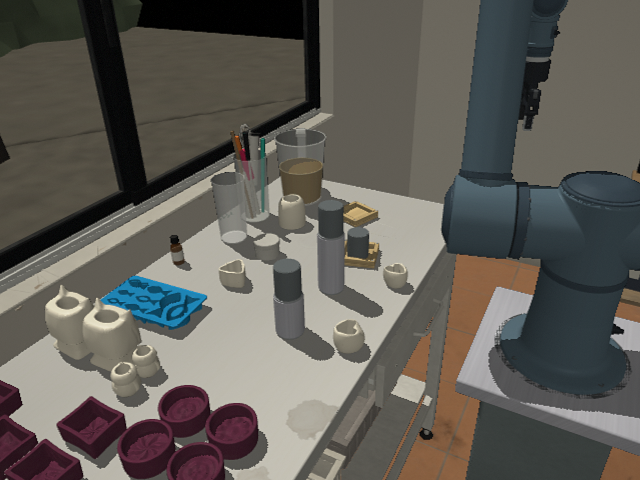

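The top view shows capped cans at about (206,273) and (291,274). The side view shows that the right one, (291,274), is the tall can. The occupied tray is at (360,274) and the empty one at (444,231).

```bash
cat > h.py <<'E'
import numpy as np,cv2
def ray(c,uv,z):
    V=c['view'];R=V[:3,:3];o=-R.T@V[:3,3]
    d=R.T@np.linalg.inv(c['mtx'])@np.array([uv[0],uv[1],1.]);return o+d*(z-o[2])/d[2]
def cloud(c,d):
    v,u=np.mgrid[:480,:640];P=np.stack([u,v,np.ones_like(u)],-1)@np.linalg.inv(c['mtx']).T*d[...,None]
    return (P-c['view'][:3,3])@c['view'][:3,:3]
E
python3 - <<'E'
from plant import env, optics, sign_off
from h import *
f=np.load('pics/top0.npz');p,d=f['p'],f['d'];c=optics.calibration('top');W=cloud(c,d)
def circ(m,z,name):
    cs,_=cv2.findContours(m.astype(np.uint8),0,2);k=max(cs,key=cv2.contourArea)
    (u,v),r=cv2.minEnclosingCircle(k);M=cv2.moments(k);uv=(M['m10']/M['m00'],M['m01']/M['m00'])
    print(name,(u,v),r,ray(c,(u,v),z),ray(c,uv,z),'area',M['m00'])
for n,x,z in [('tall',291,.202),('short',206,.152),('spare',360,.07)]:
    b=np.zeros((480,640),bool);b[240:310,x-35:x+35]=1
    m=b&(abs(W[...,2]-z)<.012);print(np.median(W[...,2][m]),m.sum());circ(m,z,n)
h=cv2.cvtColor(p,cv2.COLOR_RGB2HSV);m=(h[...,0]>8)&(h[...,0]<28)&(h[...,1]>70)
b=np.zeros((480,640),bool);b[195:265,405:485]=1
m=(m&b).astype(np.uint8)
cs,_=cv2.findContours(m,0,2);k=max(cs,key=cv2.contourArea);r=cv2.minAreaRect(k);print(r)
q=[ray(c,x,.02) for x in cv2.boxPoints(r)];print(np.round(q,4));print('tray',ray(c,r[0],.02),ray(c,r[0],.008))
print([np.linalg.norm(q[i]-q[i-1]) for i in range(4)])
zz=W[...,2];mf=(m>0);print(np.percentile(zz[mf],[5,25,50,75,95]))
cv2.imwrite('pics/crop.png',cv2.resize(np.hstack([p[195:265,405:485,::-1],cv2.merge([m*255]*3)[195:265,405:485]]),None,fx=4,fy=4))
s=env.sense()
from scipy.spatial.transform import Rotation as Ro
w=s['ee_rot'];print(np.round(Ro.from_quat([w[1],w[2],w[3],w[0]]).as_matrix(),3))
E
```

```text
0.20283896029601 632
tall (289.9577331542969, 273.6197204589844) 14.201578140258789 [0.46646939 0.01210336 0.202     ] [0.46658857 0.01217395 0.202     ] area 597.0
0.15278461946003916 583
short (205.38888549804688, 273.5) 13.83890151977539 [0.47248716 0.1758062  0.152     ] [0.47244939 0.17579058 0.152     ] area 550.0
0.07099478930809128 480
spare (361.3406982421875, 273.63275146484375) 12.416321754455566 [ 0.46671925 -0.12626612  0.07      ] [ 0.46680588 -0.12623222  0.07      ] area 448.0
((443.4000244140625, 229.80003356933594), (41.10960388183594, 41.10960388183594), 18.434947967529297)
[[ 0.5318 -0.254   0.02  ]
 [ 0.6166 -0.2859  0.02  ]
 [ 0.5857 -0.3697  0.02  ]
 [ 0.5013 -0.3374  0.02  ]]
tray [ 0.55870134 -0.3117276   0.02      ] [ 0.56003734 -0.31465613  0.008     ]
[np.float64(0.08878546009136194), np.float64(0.0905910364437723), np.float64(0.08933223532301318), np.float64(0.0904196174542309)]
[0.00561757 0.00823657 0.0106209  0.01963258 0.02269639]
[[ 0.937  0.35  -0.   ]
 [ 0.35  -0.937  0.002]
 [ 0.    -0.002 -1.   ]]
```

View pics/crop.png

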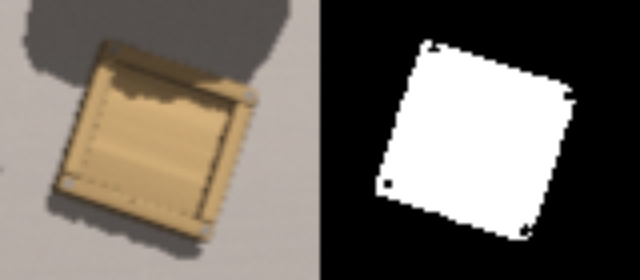

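Tall cap is at about (0.4665, 0.0122) with its top at 0.202. The crop shows a clean mask of the whole tray, centred near (0.560, -0.314). I'll move above the cap without turning; tool x = (.937,.35) and y = (.35,-.937).

The rows are not in the units I measure in: shifts go in shares of 50 mm and turns go in shares of pi rad. I convert before sending: -0.03 m is -0.6.

{"api": "move_tool", "payload": {
  "steps": [
    [0.6,-0.6,0,0,0.085],
    [0.6,-0.6,0,0,0.085],
    [0.6,-0.6,0,0,0.085],
    [0.6,-0.6,0,0,0.085],
    [0.6,-0.6,0,0,0.085],
    [0.6,-0.6,0,0,0.085],
    [0.6,-0.6,0,0,0.085]
  ],
  "clamp_n": 40
}}

```text
t: 0.8
tcp_pos: [0.3247, -0.2666, 0.4044]
ee_rot: [-0.0, 0.984, 0.178, -0.0]
wrist_force: [0.4, -1.2, -0.1]
grip_width: 0.0844
finger_force: 0.0
```

{"api": "move_tool", "payload": {
  "steps": [
    [0.6,-0.6,0,0,0.085],
    [0.6,-0.6,0,0,0.085],
    [0.6,-0.6,0,0,0.085],
    [0.6,-0.6,0,0,0.085],
    [0.6,-0.6,0,0,0.085],
    [0.6,-0.6,0,0,0.085],
    [0.6,-0.6,0,0,0.085],
    [0,0,0,0,0.085]
  ]
}}

```text
t: 1.6
tcp_pos: [0.4487, 0.0055, 0.4043]
ee_rot: [-0.001, 0.983, 0.181, 0.0]
wrist_force: [-0.3, -0.2, -0.8]
grip_width: 0.0849
finger_force: 0.0
```

```bash
cat > go.py <<'E'
import sys
from plant import env, optics, sign_off
from h import *
from scipy.spatial.transform import Rotation as Ro
s=env.sense();w=s['ee_rot'];R=Ro.from_quat([w[1],w[2],w[3],w[0]]).as_matrix()
print(s['t'],s['tcp_pos'],np.round(s['joint_positions'],2),s['wrist_force'],s['grip_width'],s['finger_force'])
print('tool z',R[:,2].round(4),'delta tool',np.round(R.T@(np.array(list(map(float,sys.argv[1:4])))-s['tcp_pos']),4))
E
python3 go.py 0.4665 0.0122 0.333
```

```text
1.6 [0.4487305  0.00554287 0.40430364] [-0.13  0.12 -0.26  1.19  0.    2.65] [-0.30759972 -0.1620053  -0.76401671] 0.08489013200268054 0.0
tool z [ 2.0e-04  1.6e-03 -1.0e+00] delta tool [0.0189 0.0002 0.0713]
```

Converted, 0.019 m is 0.38.

{"api": "move_tool", "payload": {
  "steps": [
    [0.38,0,0,0,0.085],
    [0,0,0,0,0.085],
    [0,0,0,0,0.085]
  ]
}}

```text
t: 1.9
tcp_pos: [0.4651, 0.008, 0.4043]
ee_rot: [0.0, 0.984, 0.178, -0.001]
wrist_force: [0.3, 0.1, -0.3]
grip_width: 0.0852
finger_force: 0.0
```

```bash
python3 - <<'E'
from plant import env, optics, sign_off
from h import *
c=optics.calibration('wrist');p,d=optics.grab_frame('wrist');cv2.imwrite('pics/w1.png',p[:,:,::-1])
W=cloud(c,d);m=(abs(W[...,2]-.202)<.008)&(d>0)
cs,_=cv2.findContours(m.astype(np.uint8),0,2)
for k in cs:
    if cv2.contourArea(k)>800:
        (u,v),r=cv2.minEnclosingCircle(k);print(u,v,r,ray(c,(u,v),.202),cv2.contourArea(k), r*.0)
E
python3 go.py 0.4665 0.0122 0.333
```

```text
309.1717834472656 268.28204345703125 57.73114776611328 [0.46937852 0.01389243 0.202     ] 9964.0 0.0
1.95 [0.46488236 0.007879   0.4043773 ] [-0.12  0.16 -0.22  1.2  -0.    2.67] [-0.12159462 -0.36369801  0.15398507] 0.08496859262825708 0.0
tool z [-1.3e-03 -3.0e-04 -1.0e+00] delta tool [ 0.0031 -0.0035  0.0714]
```

View pics/w1.png

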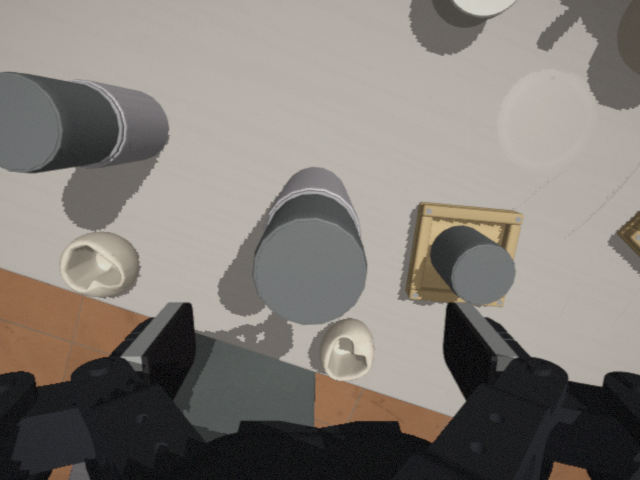

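The wrist view shows the tall cap's top at (310,267) between the open fingers. It agrees with the top view to 3 mm. Aim for (0.468, 0.013), then descend and grip.

Converted, 0.02 m is 0.4, 0.011 m is 0.22.

{"api": "move_tool", "payload": {
  "steps": [
    [0.1,-0.08,0,0,0.085],
    [0,0,0.4,0,0.085],
    [0,0,0.4,0,0.085],
    [0,0,0.4,0,0.085],
    [0,0,0.22,0,0.085],
    [0,0,0,0,0.085],
    [0,0,0,0,0.085]
  ]
}}

```text
t: 2.65
tcp_pos: [0.4688, 0.0139, 0.3342]
ee_rot: [0.0, 0.984, 0.178, 0.0]
wrist_force: [-0.7, 0.2, 0.6]
grip_width: 0.0852
finger_force: 0.0
```

```bash
python3 go.py 0.468 0.013 0.333
```

```text
2.65 [0.46881526 0.01391345 0.33418157] [-0.11  0.2  -0.35  1.02 -0.    2.68] [-0.73974246  0.19601355  0.55426232] 0.08515957261316247 0.0
tool z [ 3.e-04 -1.e-04 -1.e+00] delta tool [-0.0011  0.0006  0.0012]
```

{"api": "move_tool", "payload": {
  "steps": [
    [0,0,0,0,0.065],
    [0,0,0,0,0.06],
    [0,0,0,0,0.056],
    [0,0,0,0,0.052],
    [0,0,0,0,0.045],
    [0,0,0,0,0.045],
    [0,0,0,0,0.045],
    [0,0,0,0,0.045]
  ],
  "clamp_n": 25
}}

```text
t: 3.45
tcp_pos: [0.4692, 0.014, 0.3343]
ee_rot: [0.0, 0.984, 0.178, 0.001]
wrist_force: [0.2, 0.5, 5.5]
grip_width: 0.0511
finger_force: 26.5
```

```bash
python3 go.py 0.468 0.013 0.333
```

```text
3.45 [0.46921297 0.01400461 0.33433894] [-0.11  0.2  -0.35  1.02  0.    2.68] [0.18510071 0.54926995 5.46283946] 0.051101444364633736 26.46743930876255
tool z [ 1.7e-03 -2.0e-04 -1.0e+00] delta tool [-0.0015  0.0005  0.0013]
```

Gripped at 51 mm and 26 N. Lift slowly and check.

Converted, -0.014 m is -0.28, -0.012 m is -0.24.

{"api": "move_tool", "payload": {
  "steps": [
    [0,0,-0.12,0,0.045],
    [0,0,-0.2,0,0.045],
    [0,0,-0.24,0,0.045],
    [0,0,-0.28,0,0.045],
    [0,0,-0.28,0,0.045],
    [0,0,-0.28,0,0.045],
    [0,0,0,0,0.045],
    [0,0,0,0,0.045]
  ]
}}

```text
t: 4.25
tcp_pos: [0.4688, 0.014, 0.4038]
ee_rot: [0.0, 0.984, 0.178, 0.0]
wrist_force: [-0.2, -0.2, -0.3]
grip_width: 0.0509
finger_force: 26.1
```

```bash
python3 - <<'E'
from plant import env, optics, sign_off
from h import *
p,d=optics.grab_frame('side');cv2.imwrite('pics/s2.png',p[100:340,200:500,::-1])
E
python3 go.py 0.56 -0.3135 0.404
```

```text
4.3 [0.46856707 0.01405984 0.40322542] [-0.11  0.16 -0.21  1.2  -0.    2.68] [ 0.86006153 -0.91505483 -0.60171653] 0.051277577445383575 26.114591108635068
tool z [-8.e-04  0.e+00 -1.e+00] delta tool [-0.0291  0.3388 -0.0008]
```

View pics/s2.png

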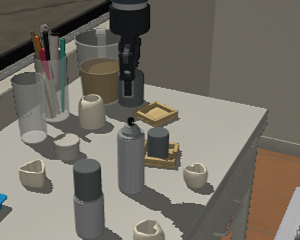

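Crop shows the cap in the gripper, clear of the bare button at about (130,122), and the can upright. Carry toward the tray, then look at it from closer.

Converted, 0.03 m is 0.6, 0.028 m is 0.56.

{"api": "move_tool", "payload": {
  "steps": [
    [-0.04,0.3,0,0,0.045],
    [-0.04,0.56,0,0,0.045],
    [-0.06,0.6,0,0,0.045],
    [-0.06,0.6,0,0,0.045],
    [-0.06,0.6,0,0,0.045],
    [-0.06,0.6,0,0,0.045],
    [-0.06,0.6,0,0,0.045],
    [-0.04,0.4,0,0,0.045]
  ]
}}

```text
t: 5.1
tcp_pos: [0.5237, -0.1946, 0.4023]
ee_rot: [-0.0, 0.984, 0.177, -0.001]
wrist_force: [1.1, 0.2, -1.2]
grip_width: 0.0506
finger_force: 26.2
```

{"api": "move_tool", "payload": {
  "steps": [
    [0,0.2,0,0,0.045],
    [0,0,0,0,0.045],
    [0,0,0,0,0.045]
  ]
}}

```text
t: 5.4
tcp_pos: [0.5269, -0.2015, 0.4032]
ee_rot: [-0.001, 0.984, 0.178, -0.0]
wrist_force: [0.0, 0.1, 0.6]
grip_width: 0.051
finger_force: 26.2
```

```bash
python3 - <<'E'
from plant import env, optics, sign_off
from h import *
c=optics.calibration('wrist');p,d=optics.grab_frame('wrist');cv2.imwrite('pics/w3.png',p[:,:,::-1])
W=cloud(c,d)
h=cv2.cvtColor(p,cv2.COLOR_RGB2HSV);m=(h[...,0]>8)&(h[...,0]<28)&(h[...,1]>70)&(abs(W[...,2]-.02)<.005)&(np.linalg.norm(W[...,:2]-[.56,-.3135],axis=-1)<.08)
cs,_=cv2.findContours(m.astype(np.uint8),0,2);k=max(cs,key=cv2.contourArea);r=cv2.minAreaRect(k);print(r)
q=np.array([ray(c,x,.02) for x in cv2.boxPoints(r)]);print(q.round(4),'tray',q.mean(0),[np.linalg.norm(q[i]-q[i-1]).round(4) for i in range(4)])
E
python3 go.py 0.56 -0.3135 0.404
```

```text
((453.2935791015625, 214.97463989257812), (99.14226531982422, 106.23969268798828), 43.87669372558594)
[[ 0.5356 -0.2548  0.02  ]
 [ 0.616  -0.2864  0.02  ]
 [ 0.5856 -0.3683  0.02  ]
 [ 0.5    -0.3394  0.02  ]] tray [ 0.55930085 -0.31222505  0.02      ] [np.float64(0.0918), np.float64(0.0865), np.float64(0.0873), np.float64(0.0904)]
5.45 [ 0.52694619 -0.20119309  0.40341843] [-0.48  0.36  0.05  1.26  0.    2.31] [0.44555219 0.01715858 0.28215376] 0.05078093924056293 26.179762221872807
tool z [-8.e-04  8.e-04 -1.e+00] delta tool [-0.0085  0.1168 -0.0007]
```

View pics/w3.png

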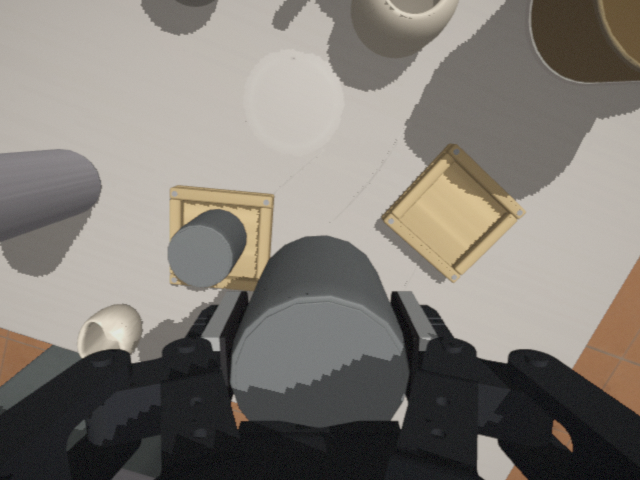

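The wrist view shows the cap held straight. The empty tray at (454,214) gives (0.5595, -0.3130), agreeing with the first estimate.

Converted, 0.025 m is 0.5, 0.016 m is 0.32.

{"api": "move_tool", "payload": {
  "steps": [
    [-0.04,0.5,0,0,0.045],
    [-0.04,0.5,0,0,0.045],
    [-0.04,0.5,0,0,0.045],
    [-0.04,0.5,0,0,0.045],
    [0,0.32,0,0,0.045],
    [0,0,0,0,0.045],
    [0,0,0,0,0.045]
  ]
}}

```text
t: 6.15
tcp_pos: [0.5603, -0.3126, 0.4036]
ee_rot: [-0.0, 0.984, 0.178, -0.0]
wrist_force: [0.1, 0.5, -0.7]
grip_width: 0.0508
finger_force: 26.3
```

{"api": "move_tool", "payload": {
  "steps": [
    [0,0,0.6,0,0.045],
    [0,0,0.6,0,0.045],
    [0,0,0.6,0,0.045],
    [0,0,0.6,0,0.045],
    [0,0,0.6,0,0.045],
    [0,0,0.4,0,0.045],
    [0,0,0,0,0.045],
    [0,0,0,0,0.045]
  ]
}}

```text
t: 6.95
tcp_pos: [0.5603, -0.3125, 0.2343]
ee_rot: [-0.0, 0.984, 0.179, -0.0]
wrist_force: [0.0, -0.1, 0.2]
grip_width: 0.0511
finger_force: 26.3
```

```bash
python3 go.py 0.5595 -0.313 0.202
```

```text
6.95 [ 0.56025288 -0.3124875   0.23432288] [-0.61  0.6  -0.01  0.96  0.    2.17] [ 0.04168029 -0.06543708  0.21746315] 0.05111213363770084 26.262114280834794
tool z [-4.e-04  4.e-04 -1.e+00] delta tool [-0.0009  0.0002  0.0323]
```

Converted, 0.01 m is 0.2, 0.006 m is 0.12.

{"api": "move_tool", "payload": {
  "steps": [
    [0,0,0.2,0,0.045],
    [0,0,0.2,0,0.045],
    [0,0,0.12,0,0.045],
    [0,0,0.06,0,0.045],
    [0,0,0,0,0.045],
    [0,0,0,0,0.045]
  ]
}}

```text
t: 7.55
tcp_pos: [0.5604, -0.3138, 0.2048]
ee_rot: [0.0, 0.984, 0.178, 0.0]
wrist_force: [-0.5, -0.9, 1.0]
grip_width: 0.0506
finger_force: 26.3
```

{"api": "move_tool", "payload": {
  "steps": [
    [0,0,0.04,0,0.045],
    [0,0,0,0,0.045],
    [0,0,0,0,0.045]
  ]
}}

```text
t: 7.85
tcp_pos: [0.5604, -0.3137, 0.2028]
ee_rot: [0.0, 0.984, 0.178, 0.0]
wrist_force: [-0.2, -0.5, 0.1]
grip_width: 0.0511
finger_force: 26.3
```

Converted, 0.001 m is 0.02.

{"api": "move_tool", "payload": {
  "steps": [
    [0,0,0.02,0,0.045],
    [0,0,0,0,0.045],
    [0,0,0,0,0.045]
  ]
}}

```text
t: 8.15
tcp_pos: [0.5604, -0.3137, 0.2024]
ee_rot: [0.0, 0.984, 0.178, 0.0]
wrist_force: [-1.3, 1.5, 4.5]
grip_width: 0.0505
finger_force: 26.6
```

{"api": "move_tool", "payload": {
  "steps": [
    [0,0,0.02,0,0.045],
    [0,0,0,0,0.045],
    [0,0,0,0,0.045]
  ]
}}

```text
t: 8.45
tcp_pos: [0.5604, -0.3137, 0.2023]
ee_rot: [0.0, 0.984, 0.178, 0.0]
wrist_force: [-4.0, 2.3, 11.7]
grip_width: 0.0508
finger_force: 27.1
```

Contact with the floor at the expected height. Release gradually, then rise straight up.

Converted, -0.001 m is -0.02.

{"api": "move_tool", "payload": {
  "steps": [
    [0,0,-0.02,0,0.05],
    [0,0,0,0,0.054],
    [0,0,0,0,0.058],
    [0,0,0,0,0.064],
    [0,0,0,0,0.07],
    [0,0,0,0,0.075],
    [0,0,0,0,0.075]
  ]
}}

```text
t: 9.15
tcp_pos: [0.5603, -0.3137, 0.2016]
ee_rot: [-0.0, 0.984, 0.178, -0.0]
wrist_force: [-0.1, -0.1, -0.2]
grip_width: 0.0752
finger_force: 0.0
```

{"api": "move_tool", "payload": {
  "steps": [
    [0,0,-0.2,0,0.075],
    [0,0,-0.4,0,0.075],
    [0,0,-0.6,0,0.075],
    [0,0,-0.6,0,0.075],
    [0,0,-0.6,0,0.075],
    [0,0,-0.6,0,0.075],
    [0,0,-0.6,0,0.075],
    [0,0,0,0,0.075]
  ]
}}

```text
t: 9.95
tcp_pos: [0.5613, -0.3143, 0.388]
ee_rot: [0.004, 0.984, 0.178, 0.003]
wrist_force: [-0.2, -1.3, 0.6]
grip_width: 0.0752
finger_force: 0.0
```

{"api": "move_tool", "payload": {
  "steps": [
    [0,0.6,0,0,0.075],
    [0,0.6,0,0,0.075],
    [0,0.6,0,0,0.075],
    [0,0,0,0,0.075],
    [0,0,0,0,0.075]
  ]
}}

```text
t: 10.45
tcp_pos: [0.5917, -0.3983, 0.3808]
ee_rot: [-0.001, 0.984, 0.178, -0.0]
wrist_force: [-0.1, -0.3, 0.1]
grip_width: 0.0746
finger_force: 0.0
```

```bash
python3 - <<'E'
from plant import env, optics, sign_off
from h import *
c=optics.calibration('top');p,d=optics.grab_frame('top');W=cloud(c,d)
for n,q,z in [('cap',(.5595,-.313),.07),('can',(.4665,.012),.17)]:
    m=(abs(W[...,2]-z)<.012)&(np.linalg.norm(W[...,:2]-q,axis=-1)<.06);cs,_=cv2.findContours(m.astype(np.uint8),0,2)
    if cs:
        k=max(cs,key=cv2.contourArea);print(n,m.sum(),np.percentile(W[...,2][m],[5,50,95]),ray(c,cv2.minEnclosingCircle(k)[0],z))
s,_=optics.grab_frame('side')
cv2.imwrite('pics/end.png',np.hstack([p[170:330,190:490,::-1],s[150:310,220:520,::-1]]))
E
python3 go.py 0.56 -.313 .4
```

```text
cap 497 [0.06388994 0.07090506 0.0740383 ] [ 0.55641604 -0.31360491  0.07      ]
can 112 [0.15827666 0.16095588 0.17393951] [0.46612636 0.01208786 0.17      ]
10.55 [ 0.59167768 -0.39712118  0.38174221] [-0.68  0.7   0.55  1.43  0.    2.1 ] [ 0.02034287 -0.32525862  0.80539608] 0.07505215509332644 0.0
tool z [-4.e-04  6.e-04 -1.e+00] delta tool [-0.0002 -0.0899 -0.0182]
```

View pics/end.png

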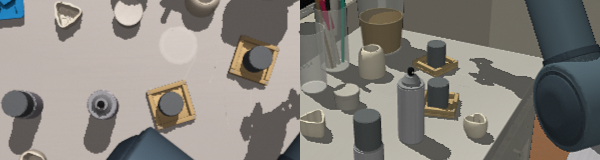

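The cap stands upright in the empty tray at (256,60), about 4 mm from centre with its top at 0.070–0.071 m. The can is upright and unmoved, and the other items are untouched.

```bash
python3 -c "
from plant import env, optics, sign_off
print(sign_off())"
```

```text
the job is handed in; nothing more can be done
None
```

The tall can's cap now stands open end down on the floor of the empty tray, about 4 mm from its centre; the can still stands where it was, nothing else was disturbed, and I handed the job in with about 10.6 s on the clock (the sign-off gave no verdict).

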